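Load the spring lift and lock it down with its T-headed pin

ROBOT

A 7-joint arm with a two-finger parallel gripper is mounted at the origin on a cart in front of the work surface, level with it; the furniture and walls round the work are solid. World frame = base frame: x ahead of the robot, y to its left, z up, the work surface at z = 0. Lengths are in m, angles in rad, forces in N, time in s.
With the tool pointing down it reaches from about 0.4 to 0.85 m from the base axis. Payload 4.5 kg.
Tool frame: the origin (TCP) lies at the very end of the fingers, on their centre line; the grasp point (between the pads) lies 19 mm behind it; z points along the fingers, y is the line along which they close (so a half turn about z gives the same grasp; the last joint's range is limited). The gripper opens to 88 mm and grips with 3 to 60 N. Pads are 18 mm wide; open, the fingers measure 123 mm over their backs; the gripper's body (75 mm by 187 mm) begins 45 mm behind the grasp point.
Start: joints at [-1.093, 0.689, -0.195, 1.565, 0.157, 0.902, -0.215], TCP at [0.268, 0.564, 0.239] pointing down, gripper open.
Joint ranges: [-3.01, 3.01], [-0.46, 2.08], [-1.47, 1.51], [0.13, 2.56], [-1, 4.14], [0.04, 2.09], [-2.66, 2.66]. Speed limits (rad/s): [2.57, 2.57, 3.14, 3.14, 3.14, 3.14, 3.14].

INTERFACE

Orientations are given as a unit quaternion [w, x, y, z].
In Python, from workcell import r, optics gives the robot as it stands.
- The arm moves only by the tool drive_tool, never from a script. Its argument "increments" is one flat list of numbers, 7 for each row, row after row: the shift along the tool's x, y, z in units of 500 mm (1.0 is 500 mm), then the turn, a rotation vector about the tool's x, y, z in units of 180 degrees (1.0 is 180 degrees), then the opening, from 0 (shut) to 1 (fully open). In form: [dx, dy, dz, rx, ry, rz, claw, dx, dy, dz, rx, ry, rz, claw, ...]. A call has 1 to 20 rows; each row is the pose to reach, as a shift and turn from the pose commanded when the call began, along the tool's axes at that moment, turning the shorter way round; what a row does not reach only later rows make up. A row lasts 1/8 s, in which the tool goes at most 62.5 mm and 10.7 degrees, less where a joint would pass 70% of its speed; a pose out of reach is approached as far as the arm can. A call with a number of a shift or a turn outside -1 to 1 is refused whole. A call with a gripper value outside its range is refused whole. The fingers move at their own pace and stop on an object; the grip force is fixed at half the most. Time passes only in rows, so rows that repeat a pose let the fingers close. It gives the time, the measured TCP pose, the force, the opening and the grip force at its end, in the units of the state.
- r.state(): the state, without advancing time (a new reading comes with each control period).
- optics.grab_frame(name): name is "side" or "top"; returns the picture (480x640x3 uint8, red, green, blue); there is no depth.
- optics.calibration(name): a dict with "mtx" (3x3 intrinsics, pixels), "origin" and "rotation" of the camera in the world. Camera axes: x right, y up, looking along -z (the intrinsics and any distortion apply to the point x, -y, -z); pixel columns grow to the right and rows downward; lengths in m; the calibration is good to about 2 mm. A picture is of the moment at which its call begins. calibration takes no time and is no camera call.
- r.finish_job(): hands the job in; it is judged then, once.
The state is a dict: "time_s": time; "q": joint angles; "qd": joint speeds; "tau": joint torques, N m; "tcp_pos": TCP position; "tcp_rot": TCP orientation; "contact_force": force on the tool from outside, world axes, zero at the start; "torque": the same for the moment, N m; "finger_gap": finger opening in m; "grasp_force": force on a finger pad.
Only numpy, scipy, OpenCV 4.12 (cv2) and the standard library are available. Lean on these libraries where they do the work, as an engineer would, in place of code of your own. Each camera call takes 0.05 s, during which the arm holds its last target. There are 200 camera calls.

TASK

Set the carton squarely on the sprung platform so that the platform sinks to its stop, let go of it, and then lock the platform there: push the T-headed pin, which is stowed head first in the sleeve, through the fork and the lug between its cheeks until its head sits fully home against the fork, from either side. Leave the carton standing on the platform, let go of everything, and do not disturb the tape measure, the flanged bush or the glue bottle.

Things in the scene. Friction and masses are not known exactly. Their poses are not given: they have to be found in the camera images.
- lift: Spring lift, fixed: T-shaped dark steel base 12 mm thick (60 mm wide under the fork, 180 mm under the platform), a grey two-cheek fork on its robot side, an aluminium platform behind it. Origin on the worktop straight below the middle of the holes; +x points from fork to platform, +y left. Cheeks 44 mm wide (x), 12 mm thick (y), 102 mm high, outer faces 46 mm apart; 20 mm holes along y, 80 mm up.
- fork_right (a point): Centre of the hole's mouth on the fork's outer face at the lift's -y side (robot's right), 80 mm above the worktop; outward is the lift's -y. In the 22 mm gap between the cheeks stands a 16 mm thick steel lug, part of the platform, with a 20 mm hole of its own.
- fork_left (a point): Centre of the hole's mouth on the fork's outer face at the lift's +y side (robot's left), 80 mm above the worktop; outward is the lift's +y. The lug between the cheeks has 2.5 mm of stiff play either way along the lift's x and may stand anywhere in it; the pin's tapered tip pushes it into line (a few N).
- platform (a joint): How far the sprung platform has sunk, m: 0 raised, 0.018 fully down on its stop. About 1.2 N starts it, 3.5 N holds it down; it springs back up when unloaded. The lug's hole is level with the fork's only when fully down (raised, it is 18 mm too high and blocks the pin).
- deck (a point): Middle of the upper face of the sprung platform (flat aluminium plate with rubber strips, 100 mm along the lift's x by 150 mm along its y), 100 mm behind the hole axis; 68 mm above the worktop when raised, 50 mm when down. Axes as lift.
- sleeve: Stowage sleeve, fixed: grey rectangular tube 80 mm long, 54 mm wide, its top 57 mm above the worktop (foot flanges 84 mm wide, 8 mm high); inner opening 44 mm wide, 22 mm high, inner floor 30 mm above the worktop, closed at the back. Origin on the worktop under its middle; its open mouth faces its own -x, roughly to the robot.
- sleeve_mouth (a point): Middle of the sleeve's mouth in width, 39 mm above the worktop, on the axis of the stowed pin, 40 mm from the sleeve's origin along its -x. The pin draws straight out along the sleeve's -x (about 80 mm to clear).
- pin: Steel T-headed pin, 0.25 kg. Shaft 18 mm diameter, 110 mm long, tip tapered to 13 mm over 8 mm. Head: a bar 40 mm wide (y), 18 mm high (z), 14 mm thick (x), so it lies level on a flat surface without rolling, axis 9 mm up. Origin on the axis at the shoulder (shaft meets head); shaft along -x, head at +x. At the start only about 52 mm of the tip end sticks out of the sleeve.
- pin_tip (a point): Centre of the pin's tip end, 110 mm from the shoulder along the pin's -x.
- pin_head (a point): Centre of the pin's outer head face, 14 mm from the shoulder along the pin's +x.
- carton: Closed brown cardboard carton full of small parts, 66 mm (its x) by 110 mm (its y), 50 mm high, 0.5 to 0.7 kg: heavy enough to sink the platform fully. Origin at the centre of its underside. It stands on the worktop to one side of the lift, the sleeve to the other; the sides change.
- tape_measure: Yellow pocket tape measure standing behind the lift, 36 x 82 x 66 mm, bystander. Origin at the centre of its underside.
- flanged_bush: Grey flanged bush, 41 mm across, 33 mm high, bystander behind the work. Origin at the centre of its underside.
- glue_bottle: Small white glue bottle with red nozzle, 38 mm across, 113 mm high, bystander behind the work. Origin at the centre of its underside.

How it is judged:
By the outcome, as a careful person would: the job done as asked, in the order asked, and still so for the second after the job is handed in, with the robot touching nothing.
It also fails if it takes over 72 s, if anything falls off the work surface, if the arm or the gripper's body presses on something with over 40 N, if the wrist force passes 120 N, or if a joint passes its speed limit or range.

## Working session

There is one attempt and no reset: what is moved stays moved. The work goes in short steps, Python scripts to look and compute and a tool call to move; the robot and the scene stay as the last step left them, time stands still between calls to the robot, and variables do not carry over. Pictures are saved under pics/ and viewed, at most 10 in all, crops included, and the job is handed in when it is done.

Besides the shell and the picture viewer there is one more tool, called after "Emit:" as a command line: name --argument value ..., lists and objects as JSON in quotes. drive_tool: Moves the arm, as the interface text tells. Its arguments: {"type":"object","properties":{"increments":{"type":"array","items":{"type":"number","minimum":-1,"maximum":1}}},"required":["increments"]}

```bash
mkdir -p pics; ls; python3 - <<'E'
from workcell import r, optics
import cv2
for n in ("side","top"):
    im=optics.grab_frame(n); cv2.imwrite(f"pics/{n}0.png",im[:,:,::-1]); print(n,optics.calibration(n))
print(r.state())
E
```

```text
pics
side {'mtx': array([[448.70989836,   0.        , 319.44059973],
       [  0.        , 448.70989836, 241.26136975],
       [  0.        ,   0.        ,   1.        ]]), 'origin': array([0.5171694 , 0.80489559, 0.57816379]), 'rotation': array([-0.01088104, -0.00685606,  0.49223728,  0.87036605])}
top {'mtx': array([[443.52710223,   0.        , 316.97415293],
       [  0.        , 443.52710223, 243.43030716],
       [  0.        ,   0.        ,   1.        ]]), 'origin': array([ 0.42652459, -0.01927437,  1.06049097]), 'rotation': array([-0.70435581, -0.04129599,  0.02811553,  0.70808689])}
{'time_s': 0.1, 'q': array([-1.09319525,  0.68984893, -0.19454839,  1.56620853,  0.1573002 ,
        0.9025205 , -0.21510427]), 'qd': array([-0.0008047 , -0.00069255, -0.00227178, -0.00158725,  0.00100588,
        0.00053997,  0.00082311]), 'tau': array([-2.24780706e-03, -5.28501892e+01, -1.27126973e+00, -1.53836435e+01,
       -5.25376713e-02,  2.02083167e-03,  4.24337225e-05]), 'tcp_pos': array([0.26814788, 0.56394083, 0.2380313 ]), 'tcp_rot': array([-1.23321802e-04,  2.20039927e-01,  9.75490541e-01, -7.86864794e-04]), 'contact_force': array([-0.10457923,  0.50070843,  0.09377644]), 'torque': array([ 0.01063671,  0.01105842, -0.00058165]), 'grasp_force': 0.0, 'finger_gap': 0.08802869323819386}
```

View pics/side0.png

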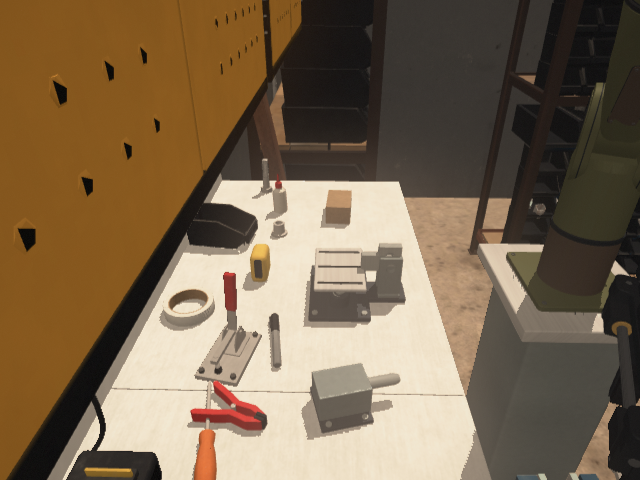

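View pics/top0.png

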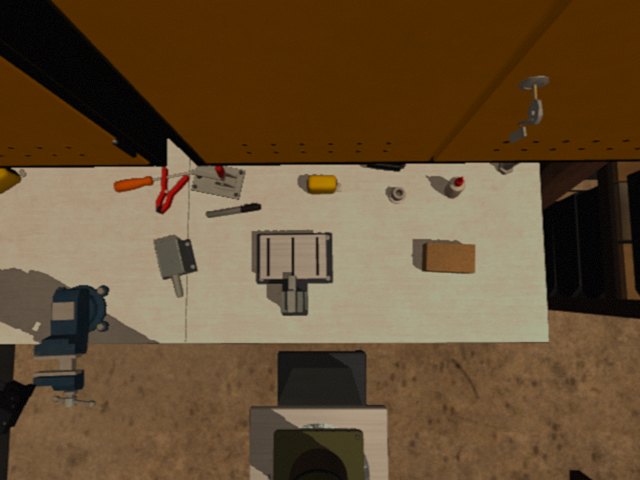

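```bash
python3 - <<'E'
import cv2, numpy as np
t=cv2.imread("pics/top0.png"); s=cv2.imread("pics/side0.png")
def c(im,x,y,w,h,k=4):
    o=cv2.resize(im[y:y+h,x:x+w],None,fx=k,fy=k,interpolation=cv2.INTER_CUBIC)
    for i in range(0,w,10): cv2.putText(o,str(x+i) if i%20==0 else "",(i*k,8),0,.3,(0,0,255),1); cv2.line(o,(i*k,0),(i*k,h*k),(0,255,255) if i%20==0 else (255,255,0),1) if 0 else cv2.line(o,(i*k,9),(i*k,14),(0,0,255),1)
    for i in range(0,h,10): cv2.putText(o,str(y+i),(0,i*k+3),0,.3,(0,0,255),1)
    return cv2.convertScaleAbs(o,alpha=1.3)
cv2.imwrite("pics/c1.png",c(t,145,225,200,100))
a=np.hstack([c(s,305,235,100,100),c(s,305,350,100,100)])
b=np.hstack([c(t,410,230,100,50),c(s,300,185,100,50)])
cv2.imwrite("pics/c2.png",np.vstack([a,b]))
E
```

```text
(no output)
```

View pics/c1.png

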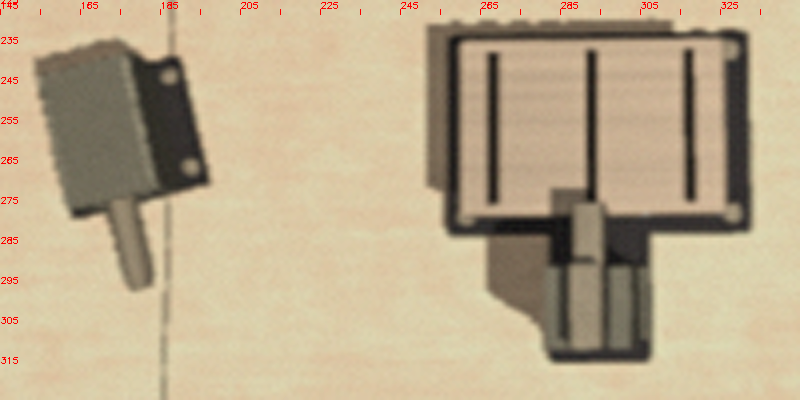

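View pics/c2.png

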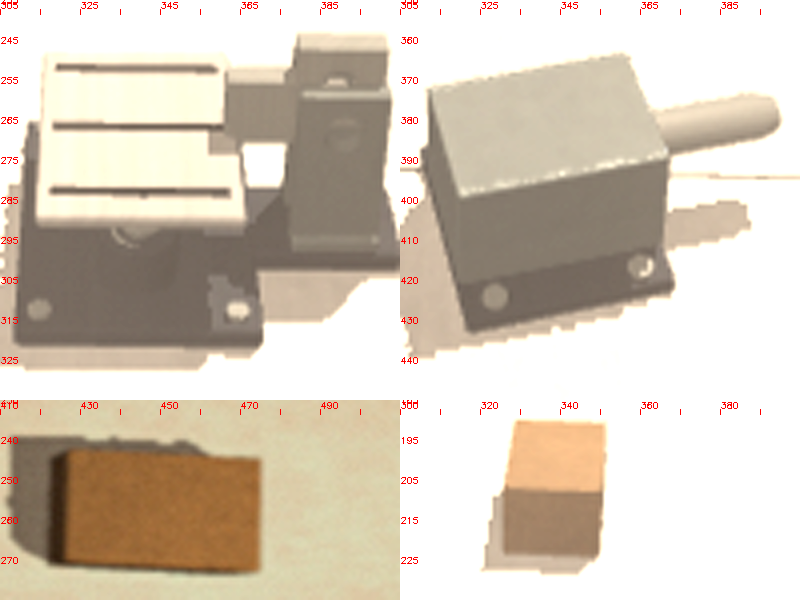

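```bash
cat > h.py <<'E'
import numpy as np
from scipy.spatial.transform import Rotation as R
from scipy.optimize import least_squares
from workcell import r, optics
def proj(n,P):
    c=optics.calibration(n); q=c['rotation']; P=np.atleast_2d(P)
    p=R.from_quat([*q[1:],q[0]]).inv().apply(P-c['origin'])*[1,-1,-1]
    p=p@c['mtx'].T; return p[:,:2]/p[:,2:]
def pose(v,P): # x,y,yaw,z
    return R.from_euler('z',v[2]).apply(np.atleast_2d(P))+[v[0],v[1],v[3]]
def fit(obs,v0):
    f=lambda v:np.concatenate([(proj(n,pose(v,P))-uv).ravel() for n,P,uv in obs])
    s=least_squares(f,v0,loss='soft_l1'); return s.x,f(s.x).reshape(-1,2)
def tcp():
    s=r.state(); q=s['tcp_rot']; return s, s['tcp_pos'], R.from_quat([*q[1:],q[0]])
E
cat > m.py <<'E'
from h import *
np.set_printoptions(precision=4,suppress=True)
T=lambda u,v:(145+(u+.5)/4-.5,225+(v+.5)/4-.5)
S=lambda u,v:(305+(u+.5)/4-.5,235+(v+.5)/4-.5)
Z=lambda u,v:(305+(u-400+.5)/4-.5,350+(v+.5)/4-.5)
CT=lambda u,v:(410+(u+.5)/4-.5,230+(v-400+.5)/4-.5)
CS=lambda u,v:(300+(u-400+.5)/4-.5,185+(v-400+.5)/4-.5)
def run(name,o,v0):
    v,res=fit(o,v0); print(name,v)
    for (n,P,_),e in zip(o,res): print(n,P,e)
o=[('top',(.15,.075,.068),T(458,37)),('top',(.15,-.075,.068),T(728,37)),('top',(.05,-.075,.068),T(728,217)),('top',(.05,.075,.068),T(458,217)),
('top',(-.022,.023,.102),T(548,348)),('top',(-.022,-.023,.102),T(634,348)),('top',(.022,-.023,.102),T(634,265)),
('side',(.15,-.075,.068),S(44,52)),('side',(.05,-.075,.068),S(222,55)),('side',(.05,.075,.068),S(246,218)),('side',(.15,.075,.068),S(38,217)),
('side',(-.022,-.023,.102),S(388,36)),('side',(.022,-.023,.102),S(300,36)),('side',(-.022,.023,.102),S(390,97)),('side',(.022,.023,.102),S(302,97)),('side',(0,.023,.080),S(345,135))]
run('lift',o,[.45,.05,0,0])
o=[('top',(-.04,.027,.057),T(75,215)),('top',(-.04,-.027,.057),T(160,192)),('top',(-.15+.058,0,.039),T(143,287)),
('side',(-.04,.027,.057),Z(668,152)),('side',(-.04,-.027,.057),Z(628,55)),('side',(.04,-.027,.057),Z(430,88)),('side',(.04,.027,.057),Z(460,195)),('side',(-.04-.052,0,.039),Z(778,115))]
run('sleeve',o,[.45,.32,-.2,0])
c=lambda a,b,z:(a*.033,b*.055,z)
o=[('top',c(1,1,.05),CT(67,450)),('top',c(1,-1,.05),CT(260,458)),('top',c(-1,-1,.05),CT(260,572)),('top',c(-1,1,.05),CT(64,565)),
('side',c(1,-1,.05),CS(514,420)),('side',c(-1,-1,.05),CS(606,422)),('side',c(-1,1,.05),CS(602,492)),('side',c(1,1,.05),CS(504,487)),('side',c(-1,1,0),CS(600,556)),('side',c(1,1,0),CS(503,552))]
run('carton',o,[.45,-.3,0,0])
# free triangulation of tip
f=lambda P:np.concatenate([(proj('top',P)[0]-T(143,287)),(proj('side',P)[0]-Z(776,115))])
print('tip',least_squares(f,[.4,.3,.04]).x)
E
python3 m.py
```

```text
lift [ 0.3965  0.0522  0.0083 -0.0005]
top (0.15, 0.075, 0.068) [0.5649 0.4598]
top (0.15, -0.075, 0.068) [-0.5647 -0.5226]
top (0.05, -0.075, 0.068) [ 0.0905 -1.0438]
top (0.05, 0.075, 0.068) [ 0.5615 -0.1696]
top (-0.022, 0.023, 0.102) [-0.0843  0.1476]
top (-0.022, -0.023, 0.102) [-0.1449 -0.1037]
top (0.022, -0.023, 0.102) [-0.3395 -0.0098]
side (0.15, -0.075, 0.068) [ 0.0829 -1.0285]
side (0.05, -0.075, 0.068) [ 1.8142 -1.4029]
side (0.05, 0.075, 0.068) [ 0.9094 -0.0825]
side (0.15, 0.075, 0.068) [-0.3773 -0.3429]
side (-0.022, -0.023, 0.102) [-1.5836  2.8676]
side (0.022, -0.023, 0.102) [-1.3899  2.6911]
side (-0.022, 0.023, 0.102) [1.163  0.1121]
side (0.022, 0.023, 0.102) [ 0.3645 -0.0823]
side (0, 0.023, 0.08) [ 0.089  -0.0919]
sleeve [ 0.4963  0.3354  0.2356 -0.003 ]
top (-0.04, 0.027, 0.057) [-1.1428 -1.3837]
top (-0.04, -0.027, 0.057) [ 0.6555 -1.2892]
top (-0.092, 0, 0.039) [ 0.6656 -0.0592]
side (-0.04, 0.027, 0.057) [1.3611 1.9186]
side (-0.04, -0.027, 0.057) [ 0.709  -0.7965]
side (0.04, -0.027, 0.057) [ 0.0219 -0.8716]
side (0.04, 0.027, 0.057) [-0.1281  0.5178]
side (-0.092, 0, 0.039) [-0.1879 -0.0359]
carton [ 0.4931 -0.3032 -0.0514  0.0001]
top (0.033, 0.055, 0.05) [-0.0458 -0.5781]
top (0.033, -0.055, 0.05) [ 0.2919 -0.4064]
top (-0.033, -0.055, 0.05) [-0.0735  0.1332]
top (-0.033, 0.055, 0.05) [ 0.03   -0.3766]
side (0.033, -0.055, 0.05) [-0.0297 -0.486 ]
side (-0.033, -0.055, 0.05) [ 0.3283 -0.2626]
side (-0.033, 0.055, 0.05) [ 0.65   -0.2395]
side (0.033, 0.055, 0.05) [-0.072   0.1636]
side (-0.033, 0.055, 0) [0.4988 0.5454]
side (0.033, 0.055, 0) [0.0698 0.6553]
tip [0.4073 0.315  0.0371]
```

```bash
sed -i "s/^('side',(-.022,-.023,.102),S(388,36)).*36)),/ /" m.py; python3 m.py | sed -n 1,16p; cat >> h.py <<'E'
def inc(*wps,down=True):
    """wps: (x,y,z,yaw_deg of tool y) -> increments from the present pose"""
    s,p,Rt=tcp(); y=Rt.as_matrix()[:,1]
    print('t',s['time_s'],'p',p.round(4),'yaw',np.degrees(np.arctan2(y[1],y[0])).round(2),'q',s['q'].round(2),'F',s['contact_force'].round(1),'gap',round(s['finger_gap'],4),'grip',s['grasp_force'])
    for w in wps:
        a=np.radians(w[3]); Y=np.array([np.cos(a),np.sin(a),0]); Zd=np.array([0,0,-1.])
        G=R.from_matrix(np.c_[np.cross(Y,Zd),Y,Zd])
        print(np.r_[Rt.inv().apply(np.array(w[:3])-p)/.5,(Rt.inv()*G).as_rotvec()/np.pi].round(4).tolist())
E
python3 -c "
from h import *
inc((.40,.33,.25,40),(.5,.1,.25,20),(.52,-.1,.25,0),(.493,-.303,.2,-2.9),(.493,-.303,.1,-2.9))"
```

```text
lift [ 0.3968  0.0521  0.0088 -0.0014]
top (0.15, 0.075, 0.068) [0.6283 0.373 ]
top (0.15, -0.075, 0.068) [-0.5622 -0.6411]
top (0.05, -0.075, 0.068) [ 0.1144 -1.2051]
top (0.05, 0.075, 0.068) [ 0.6474 -0.2984]
top (-0.022, 0.023, 0.102) [ 0.0007 -0.0307]
top (-0.022, -0.023, 0.102) [-0.0805 -0.2925]
top (0.022, -0.023, 0.102) [-0.2852 -0.1778]
side (0.15, -0.075, 0.068) [-0.0887 -0.6841]
side (0.05, -0.075, 0.068) [ 1.6183 -1.0702]
side (0.05, 0.075, 0.068) [0.7198 0.2756]
side (0.15, 0.075, 0.068) [-0.5348  0.0307]
side (-0.022, 0.023, 0.102) [0.9418 0.4672]
side (0.022, 0.023, 0.102) [0.1588 0.2788]
side (0, 0.023, 0.08) [-0.121   0.2559]
t 0.1 p [0.2681 0.5639 0.238 ] yaw 64.58 q [-1.09  0.69 -0.19  1.57  0.16  0.9  -0.22] F [-0.1  0.5  0.1] gap 0.088 grip 0.0
[-0.439, -0.3094, -0.0234, -0.0005, 0.0001, 0.1365]
[-0.8171, -0.639, -0.0228, -0.0005, 0.0002, 0.2477]
[-1.025, -0.9831, -0.0223, -0.0004, 0.0003, 0.3588]
[-1.1505, -1.3728, 0.0784, -0.0004, 0.0003, 0.3749]
[-1.1505, -1.3725, 0.2784, -0.0004, 0.0003, 0.3749]Traceback (most recent call last):
  File "m.py", line 18, in <mod
[... 640 characters left out ...]
solver, tr_options, verbose, callback=callback)
    f_new = fun(x_new)
    self._update_fun()
    ~~~~~~~~~~~~~~~~^^
    self.f = self.fun_wrapped(xp_copy(self.x))
             ~~~~~~~~~~~~~~~~^^^^^^^^^^^^^^^^^
    return np.atleast_1d(self.fun(x))
                         ~~~~~~~~^^^
    return self.f(x, *self.args, **self.kwargs)
           ~~~~~~^^^^^^^^^^^^^^^^^^^^^^^^^^^^^^
  File "h.py", line 12, in <lambda>
    f=lambda v:np.concatenate([(proj(n,pose(v,P))-uv).ravel() for n,P,uv in obs])
                                ~~~~^^^^^^^^^^^^^
  File "h.py", line 6, in proj
    c=optics.calibration(n); q=c['rotation']; P=np.atleast_2d(P)
ValueError: time passes only in moves, steps and waits
```

Emit:
drive_tool --increments '[-0.22,-0.155,-0.012,0,0,0.07,1,-0.44,-0.31,-0.023,0,0,0.14,1,-0.44,-0.31,-0.023,0,0,0.14,1,-0.44,-0.31,-0.023,0,0,0.14,1,-0.63,-0.475,-0.023,0,0,0.19,1,-0.63,-0.475,-0.023,0,0,0.19,1,-0.82,-0.64,-0.023,0,0,0.25,1,-0.82,-0.64,-0.023,0,0,0.25,1,-0.82,-0.64,-0.023,0,0,0.25,1,-0.91,-0.8,-0.023,0,0,0.3,1,-0.91,-0.8,-0.023,0,0,0.3,1,-1.0,-0.98,-0.023,0,0,0.36,1,-1.0,-0.98,-0.023,0,0,0.36,1,-1.0,-0.98,-0.023,0,0,0.36,1,-1.0,-0.98,-0.023,0,0,0.375,1,-1.0,-0.98,-0.023,0,0,0.375,1]'

```text
time_s: 2.1
tcp_pos: [0.5096, -0.0908, 0.2501]
tcp_rot: [-0.0, 0.724, 0.69, 0.0]
contact_force: [0.3, -0.1, -0.7]
finger_gap: 0.0876
grasp_force: 0.0
```

```bash
python3 -c "
from h import *
inc((.493,-.303,.16,-2.9),(.493,-.303,.07,-2.9),(.493,-.303,.018,-2.9))"
```

```text
t 2.1 p [ 0.5096 -0.0908  0.2501] yaw -2.8 q [ 0.04  0.53  0.07  1.88 -0.05  0.73  0.09] F [ 0.3 -0.1 -0.7] gap 0.0876 grip 0.0
[-0.4256, -0.0123, 0.1797, -0.0001, -0.0003, 0.0005]
[-0.4258, -0.0122, 0.3597, -0.0001, -0.0003, 0.0005]
[-0.4259, -0.0122, 0.4637, -0.0001, -0.0003, 0.0005]
```

Emit:
drive_tool --increments '[-0.12,-0.004,0.05,0,0,0,1,-0.24,-0.008,0.1,0,0,0,1,-0.34,-0.01,0.14,0,0,0,1,-0.426,-0.012,0.18,0,0,0,1,-0.426,-0.012,0.18,0,0,0,1,-0.426,-0.012,0.25,0,0,0,1,-0.426,-0.012,0.31,0,0,0,1,-0.426,-0.012,0.36,0,0,0,1,-0.426,-0.012,0.4,0,0,0,1,-0.426,-0.012,0.44,0,0,0,1,-0.426,-0.012,0.464,0,0,0,1,-0.426,-0.012,0.464,0,0,0,1,-0.426,-0.012,0.464,0,0,0,0.5,-0.426,-0.012,0.464,0,0,0,0.5,-0.426,-0.012,0.464,0,0,0,0.5,-0.426,-0.012,0.464,0,0,0,0.5]'

```text
time_s: 4.1
tcp_pos: [0.4938, -0.3055, 0.0189]
tcp_rot: [0.001, 0.725, 0.689, 0.001]
contact_force: [2.0, 0.4, 3.4]
finger_gap: 0.0648
grasp_force: 30.0
```

```bash
python3 - <<'E'
from h import *
import cv2
inc((.493,-.303,.17,-2.9))
for n in ("top","side"):
    cv2.imwrite(f"pics/{n}1.png",optics.grab_frame(n)[:,:,::-1])
t=cv2.imread("pics/top1.png"); s=cv2.imread("pics/side1.png")
k=lambda a:cv2.resize(a,(400,400),interpolation=cv2.INTER_CUBIC)
cv2.imwrite("pics/c3.png",np.hstack([k(t[210:310,400:500]),k(s[150:250,290:390])]))
E
```

```text
t 4.1 p [ 0.4938 -0.3055  0.0189] yaw -2.93 q [ 0.47  0.96  0.01  1.84 -0.03  0.34  0.45] F [2.  0.4 3.4] gap 0.0648 grip 29.999158582650125
[0.0047, -0.0011, -0.3023, 0.0008, 0.0002, -0.0001]
```

View pics/c3.png

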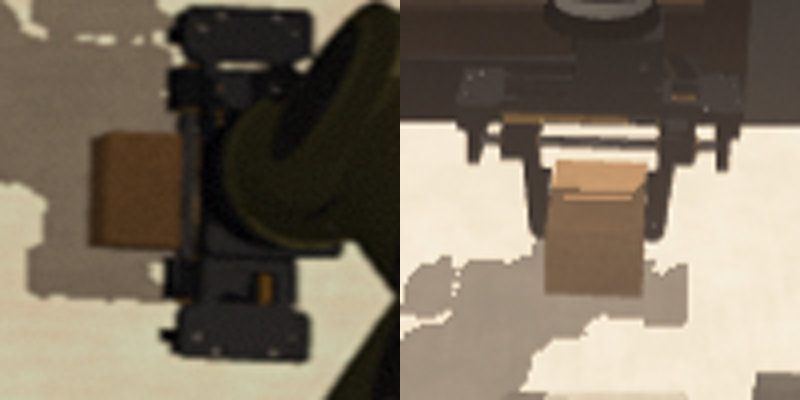

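```bash
python3 - <<'E'
from h import *
inc((.495,-.305,.19,-2.9),(.497,.051,.19,.5),(.497,.051,.10,.5),(.497,.051,.07,.5))
E
```

```text
t 4.2 p [ 0.4938 -0.3055  0.0188] yaw -2.92 q [ 0.47  0.96  0.01  1.84 -0.03  0.34  0.45] F [2.3 0.3 4.3] gap 0.0648 grip 30.000124191865325
[0.0009, 0.0031, -0.3423, 0.0007, 0.0002, -0.0001]
[0.7121, -0.0291, -0.3429, 0.0007, 0.0002, -0.019]
[0.7123, -0.0295, -0.1629, 0.0007, 0.0002, -0.019]
[0.7123, -0.0296, -0.1029, 0.0007, 0.0002, -0.019]
```

Emit:
drive_tool --increments '[0,0,-0.06,0,0,0,0.5,0,0,-0.14,0,0,0,0.5,0,0,-0.22,0,0,0,0.5,0,0,-0.3,0,0,0,0.5,0,0,-0.343,0,0,0,0.5,0.08,-0.003,-0.343,0,0,-0.002,0.5,0.17,-0.007,-0.343,0,0,-0.005,0.5,0.26,-0.01,-0.343,0,0,-0.007,0.5,0.35,-0.014,-0.343,0,0,-0.009,0.5,0.44,-0.018,-0.343,0,0,-0.012,0.5,0.53,-0.022,-0.343,0,0,-0.014,0.5,0.61,-0.026,-0.343,0,0,-0.016,0.5,0.67,-0.028,-0.343,0,0,-0.018,0.5,0.712,-0.0295,-0.343,0,0,-0.019,0.5,0.712,-0.0295,-0.343,0,0,-0.019,0.5,0.712,-0.0295,-0.343,0,0,-0.019,0.5]'

```text
time_s: 6.2
tcp_pos: [0.495, 0.0497, 0.1891]
tcp_rot: [-0.0, 0.705, 0.71, -0.001]
contact_force: [-0.5, 0.3, -6.1]
finger_gap: 0.0646
grasp_force: 30.0
```

```bash
python3 - <<'E'
from h import *
import cv2
inc((.497,.051,.10,.5),(.497,.051,.069,.5))
cv2.imwrite("pics/side2.png",cv2.resize(optics.grab_frame("side")[140:340,250:450,::-1],(600,600)))
E
```

```text
t 6.2 p [0.495  0.0497 0.1891] yaw 0.42 q [-0.25  0.61  0.09  2.   -0.1   0.54 -0.09] F [-0.5  0.3 -6.1] gap 0.0646 grip 29.99242457561195
[0.0029, 0.0045, 0.1782, -0.0008, 0.0004, -0.0004]
[0.003, 0.0046, 0.2402, -0.0008, 0.0004, -0.0004]
```

View pics/side2.png

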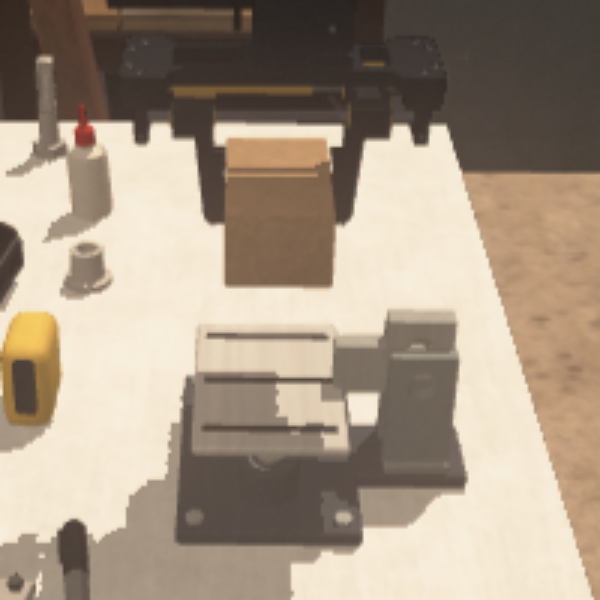

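```bash
python3 - <<'E'
from h import *
v=[.3968,.0521,.0088,0]
S=lambda uv:(np.array(uv)-[305,235])*4
for z in (.08,.09,.1,.11,.118): print(z,S(proj('side',pose(v,[(.025,.008,z),(.047,.008,z),(.025,-.008,z),(.05,-.008,z)]))).round(0).tolist())
T=lambda uv:(np.array(uv)-[145,225])*4
for x in (.022,.03,.04,.05,.06): print(x,T(proj('top',pose(v,[(x,.008,.1),(x,-.008,.1)]))).round(0).tolist())
E
```

```text
0.08 [[289.0, 115.0], [245.0, 114.0], [286.0, 97.0], [237.0, 96.0]]
0.09 [[291.0, 98.0], [246.0, 97.0], [288.0, 80.0], [238.0, 80.0]]
0.1 [[292.0, 81.0], [247.0, 80.0], [289.0, 63.0], [239.0, 63.0]]
0.11 [[293.0, 64.0], [248.0, 63.0], [290.0, 46.0], [240.0, 46.0]]
0.118 [[294.0, 50.0], [249.0, 49.0], [291.0, 33.0], [241.0, 32.0]]
0.022 [[574.0, 264.0], [604.0, 263.0]]
0.03 [[574.0, 249.0], [604.0, 248.0]]
0.04 [[574.0, 230.0], [603.0, 230.0]]
0.05 [[574.0, 212.0], [603.0, 211.0]]
0.06 [[574.0, 193.0], [603.0, 193.0]]
```

```bash
python3 - <<'E'
from h import *
inc((.495,-.15,.189,.5),(.495,-.15,.019,.5),(.495,-.15,.037,.5),(.495,-.15,.2,.5))
E
```

```text
t 6.25 p [0.4953 0.0494 0.1893] yaw 0.37 q [-0.25  0.61  0.09  2.   -0.1   0.54 -0.09] F [-0.4 -0.3 -5.5] gap 0.0646 grip 29.99237115494907
[-0.3988, -0.0033, 0.0011, -0.0006, 0.0004, -0.0007]
[-0.3984, -0.0027, 0.3411, -0.0006, 0.0004, -0.0007]
[-0.3984, -0.0027, 0.3051, -0.0006, 0.0004, -0.0007]
[-0.3988, -0.0033, -0.0209, -0.0006, 0.0004, -0.0007]
```

Emit:
drive_tool --increments '[-0.08,0,0,0,0,0,0.5,-0.17,0,0,0,0,0,0.5,-0.26,0,0,0,0,0,0.5,-0.34,0,0,0,0,0,0.5,-0.4,-0.003,0,0,0,0,0.5,-0.4,-0.003,0.06,0,0,0,0.5,-0.4,-0.003,0.14,0,0,0,0.5,-0.4,-0.003,0.22,0,0,0,0.5,-0.4,-0.003,0.28,0,0,0,0.5,-0.4,-0.003,0.32,0,0,0,0.5,-0.4,-0.003,0.336,0,0,0,0.5,-0.4,-0.003,0.34,0,0,0,0.5,-0.4,-0.003,0.34,0,0,0,0.5,-0.4,-0.003,0.34,0,0,0,0.9,-0.4,-0.003,0.34,0,0,0,0.9,-0.4,-0.003,0.32,0,0,0,0.9,-0.4,-0.003,0.305,0,0,0,0.9,-0.4,-0.003,0.305,0,0,0,0.5,-0.4,-0.003,0.305,0,0,0,0.5,-0.4,-0.003,0.305,0,0,0,0.5]'

```text
time_s: 8.75
tcp_pos: [0.4968, -0.1489, 0.0376]
tcp_rot: [0.0, 0.704, 0.71, 0.0]
contact_force: [-0.1, 0.7, 6.3]
finger_gap: 0.0647
grasp_force: 30.0
```

```bash
python3 - <<'E'
from h import *
inc((.495,-.15,.22,.5),(.497,.051,.22,.5),(.497,.051,.11,.5),(.497,.051,.088,.5))
E
```

```text
t 8.75 p [ 0.4968 -0.1489  0.0376] yaw 0.49 q [ 0.19  0.89  0.01  2.02 -0.04  0.22  0.26] F [-0.1  0.7  6.3] gap 0.0647 grip 29.997539520263672
[-0.0022, -0.0032, -0.3649, 0.0003, 0.0, -0.0]
[0.3997, 0.0043, -0.3649, 0.0003, 0.0, -0.0]
[0.3997, 0.004, -0.1449, 0.0003, 0.0, -0.0]
[0.3997, 0.004, -0.1009, 0.0003, 0.0, -0.0]
```

Emit:
drive_tool --increments '[0,0,-0.06,0,0,0,0.5,0,0,-0.14,0,0,0,0.5,0,0,-0.22,0,0,0,0.5,0,0,-0.3,0,0,0,0.5,0,0,-0.365,0,0,0,0.5,0.06,0.001,-0.365,0,0,0,0.5,0.14,0.002,-0.365,0,0,0,0.5,0.22,0.003,-0.365,0,0,0,0.5,0.3,0.004,-0.365,0,0,0,0.5,0.36,0.004,-0.365,0,0,0,0.5,0.4,0.004,-0.365,0,0,0,0.5,0.4,0.004,-0.32,0,0,0,0.5,0.4,0.004,-0.26,0,0,0,0.5,0.4,0.004,-0.21,0,0,0,0.5,0.4,0.004,-0.18,0,0,0,0.5,0.4,0.004,-0.15,0,0,0,0.5,0.4,0.004,-0.15,0,0,0,0.5,0.4,0.004,-0.15,0,0,0,0.5]'

```text
time_s: 11.0
tcp_pos: [0.497, 0.0512, 0.1126]
tcp_rot: [0.0, 0.704, 0.71, 0.0]
contact_force: [0.0, 0.2, -6.7]
finger_gap: 0.0651
grasp_force: 30.0
```

```bash
python3 - <<'E'
from h import *
import cv2
inc((.497,.051,.088,.5),(.497,.051,.15,.5))
a=optics.grab_frame("side")[160:340,270:430,::-1];b=optics.grab_frame("top")[210:330,240:350,::-1]
cv2.imwrite("pics/c4.png",np.hstack([cv2.resize(a,(480,540)),cv2.resize(b,(320,540*1))[:540]]))
E
```

```text
t 11.0 p [0.497  0.0512 0.1126] yaw 0.49 q [-0.22  0.74  0.05  2.06 -0.09  0.34 -0.09] F [ 0.   0.2 -6.7] gap 0.0651 grip 29.992142915725708
[-0.0003, -0.0001, 0.0493, 0.0003, -0.0001, -0.0001]
[-0.0003, -0.0, -0.0747, 0.0003, -0.0001, -0.0001]
```

View pics/c4.png

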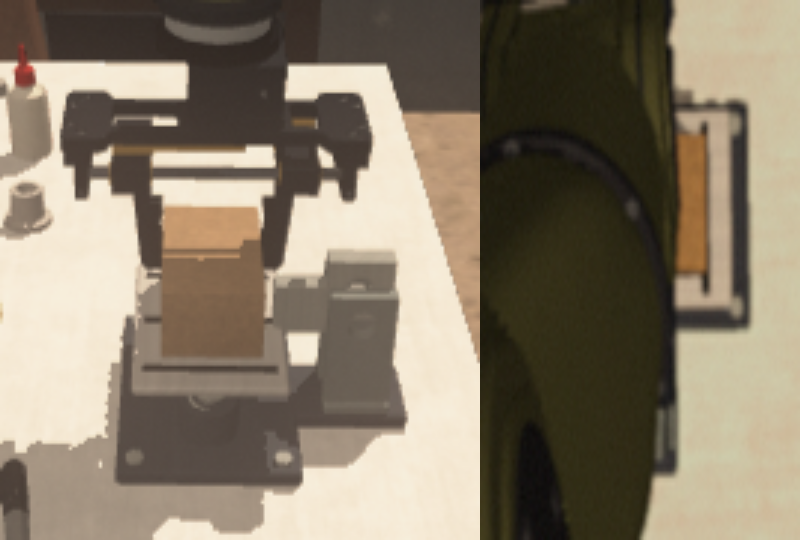

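Emit:
drive_tool --increments '[0,0,0.008,0,0,0,0.5,0,0,0.016,0,0,0,0.5,0,0,0.024,0,0,0,0.5,0,0,0.032,0,0,0,0.5,0,0,0.04,0,0,0,0.5,0,0,0.046,0,0,0,0.5,0,0,0.049,0,0,0,0.5,0,0,0.049,0,0,0,0.5,0,0,0.049,0,0,0,0.5,0,0,0.049,0,0,0,0.78,0,0,0.049,0,0,0,0.82,0,0,0.049,0,0,0,0.86,0,0,0.049,0,0,0,0.86,0,0,0.02,0,0,0,0.86,0,0,-0.03,0,0,0,0.86,0,0,-0.1,0,0,0,0.86,0,0,-0.2,0,0,0,0.86,0,0,-0.3,0,0,0,0.86,0,0,-0.3,0,0,0,0.86]'

```text
time_s: 13.48
tcp_pos: [0.4989, 0.0513, 0.2666]
tcp_rot: [0.003, 0.704, 0.71, 0.004]
contact_force: [-0.2, -0.2, -0.8]
finger_gap: 0.0758
grasp_force: 0.0
```

```bash
python3 - <<'E'
from h import *
import cv2
ax=np.array([np.cos(.2356),np.sin(.2356)])
for tip in [(.4073,.315)]:
    g=np.array(tip)+ax*.025
    print(g); inc((.49,.2,.25,-40),(*g,.2,-76.5),(*g,.12,-76.5))
a=optics.grab_frame("side")[160:340,270:430,::-1];b=optics.grab_frame("top")[210:330,240:350,::-1]
cv2.imwrite("pics/c5.png",np.hstack([cv2.resize(a,(480,540)),cv2.resize(b,(320,540*1))[:540]]))
E
```

```text
[0.43160936 0.32083566]
t 13.475 p [0.4989 0.0513 0.2666] yaw 0.47 q [-0.26  0.49  0.1   1.91 -0.07  0.74 -0.11] F [-0.2 -0.2 -0.8] gap 0.0758 grip 0.0
[0.2975, -0.0157, 0.0335, 0.0026, -0.0015, 0.2248]
[0.5399, -0.1313, 0.1328, 0.0021, -0.0024, 0.4276]
[0.5397, -0.1328, 0.2928, 0.0021, -0.0024, 0.4276]
```

View pics/c5.png

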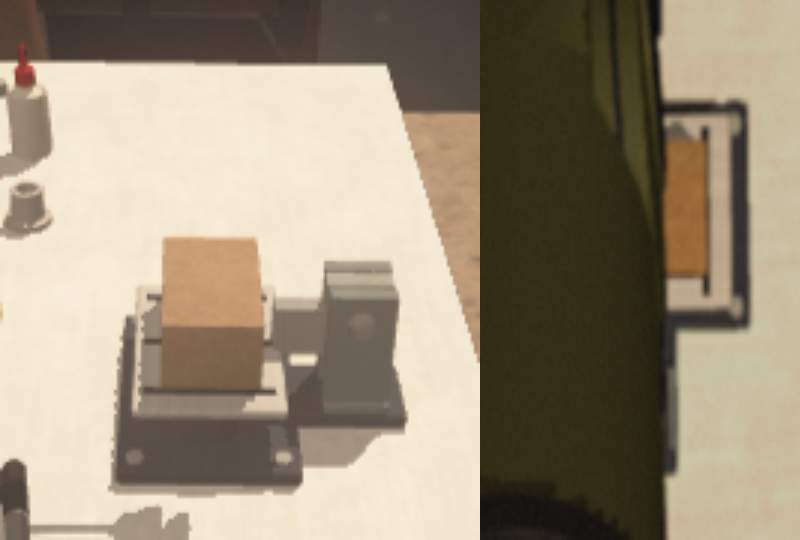

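Emit:
drive_tool --increments '[0.1,-0.005,0.01,0,0,0.05,0.86,0.2,-0.01,0.02,0,0,0.105,0.86,0.27,-0.02,0.03,0,0,0.16,0.86,0.34,-0.04,0.04,0,0,0.215,0.86,0.41,-0.07,0.06,0,0,0.27,0.8,0.47,-0.1,0.09,0,0,0.325,0.8,0.52,-0.12,0.12,0,0,0.375,0.8,0.54,-0.132,0.13,0.002,-0.002,0.428,0.8,0.54,-0.132,0.18,0.002,-0.002,0.428,0.8,0.54,-0.133,0.24,0.002,-0.002,0.428,0.8,0.54,-0.133,0.293,0.002,-0.002,0.428,0.8,0.54,-0.133,0.293,0.002,-0.002,0.428,0.8,0.54,-0.133,0.293,0.002,-0.002,0.428,0.8]'

```text
time_s: 15.2
tcp_pos: [0.4278, 0.3202, 0.1158]
tcp_rot: [0.0, 0.993, 0.117, -0.004]
contact_force: [0.4, -0.9, -0.0]
finger_gap: 0.0702
grasp_force: 0.0
```

```bash
python3 - <<'E'
from h import *
import cv2
inc((.4316,.3208,.06,-76.5),(.4316,.3208,.02,-76.5))
cv2.imwrite("pics/x.png",optics.grab_frame("side")[:,:,::-1])
E
```

```text
t 15.2 p [0.4278 0.3202 0.1158] yaw -76.57 q [-0.94  0.8   0.37  1.95 -0.59  0.5  -1.48] F [ 0.4 -0.9 -0. ] gap 0.0702 grip 0.0
[0.0085, 0.0007, 0.1116, -0.0001, 0.0027, -0.0004]
[0.0092, 0.0007, 0.1916, -0.0001, 0.0027, -0.0004]
```

Emit:
drive_tool --increments '[0.008,0,0.04,0,0.0027,0,0.7,0.008,0,0.09,0,0.0027,0,0.6,0.009,0,0.13,0,0.0027,0,0.6,0.009,0,0.165,0,0.0027,0,0.6,0.009,0,0.191,0,0.0027,0,0.6,0.009,0,0.191,0,0.0027,0,0.6,0.009,0,0.191,0,0.0027,0,0,0.009,0,0.191,0,0.0027,0,0,0.009,0,0.191,0,0.0027,0,0,0.009,0,0.191,0,0.0027,0,0]'

```text
time_s: 16.5
tcp_pos: [0.4315, 0.3216, 0.0204]
tcp_rot: [-0.001, 0.993, 0.117, 0.0]
contact_force: [-0.3, -0.2, 0.9]
finger_gap: 0.0165
grasp_force: 29.5
```

```bash
python3 - <<'E'
from h import *
import cv2
inc((.4316,.3208,.02,-76.5))
cv2.imwrite("pics/c6.png",cv2.resize(optics.grab_frame("side")[320:460,280:440,::-1],(800,700))[:600])
E
```

```text
t 16.5 p [0.4315 0.3216 0.0204] yaw -76.55 q [-0.85  0.95  0.22  1.97 -0.67  0.29 -1.41] F [-0.3 -0.2  0.9] gap 0.0165 grip 29.466277076862752
[-0.0001, 0.0016, 0.0008, -0.0003, -0.0002, -0.0003]
```

View pics/c6.png

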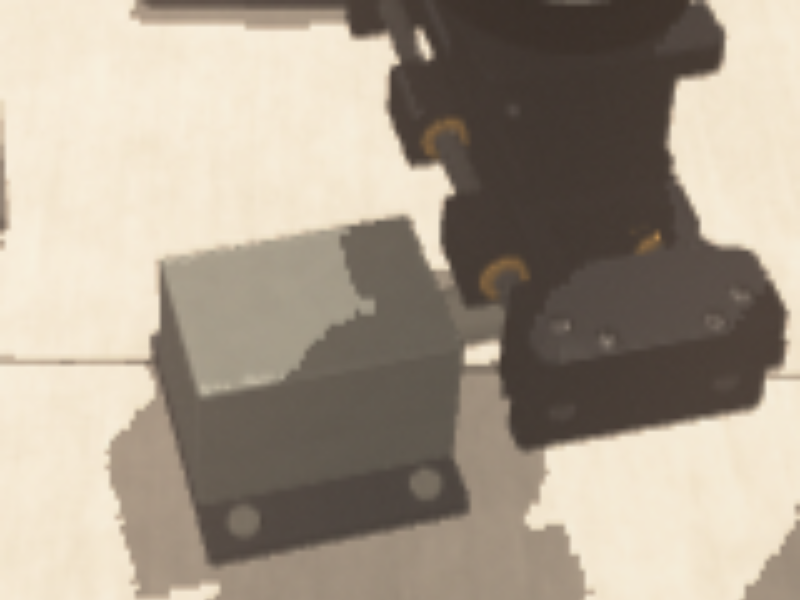

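Emit:
drive_tool --increments '[-0.01,0,0,0,0,0,0,-0.024,0,0,0,0,0,0,-0.036,0,0,0,0,0,0,-0.036,0,0,0,0,0,0,-0.036,0,0,0,0,0,0,-0.036,0,0,0,0,0,0.4,-0.036,0,0,0,0,0,0.4,-0.02,0,0,0,0,0,0.4,0,0,0,0,0,0,0.4,0.016,0,0,0,0,0,0.4,0.026,0,0,0,0,0,0.4,0.026,0,0,0,0,0,0.4,0.026,0,0,0,0,0,0,0.026,0,0,0,0,0,0,0.026,0,0,0,0,0,0,0.026,0,0,0,0,0,0]'

```text
time_s: 18.55
tcp_pos: [0.4436, 0.3246, 0.0202]
tcp_rot: [-0.001, 0.993, 0.117, -0.0]
contact_force: [-1.2, 0.1, 0.0]
finger_gap: 0.0169
grasp_force: 29.4
```

Emit:
drive_tool --increments '[-0.01,0,0,0,0,0,0,-0.03,0,0,0,0,0,0,-0.06,0,0,0,0,0,0,-0.09,0,0,0,0,0,0,-0.12,0,0,0,0,0,0,-0.15,0,0,0,0,0,0,-0.16,0,0,0,0,0,0,-0.16,0,-0.02,0,0,0,0,-0.16,0,-0.07,0,0,0,0,-0.16,0,-0.13,0,0,0,0,-0.16,0,-0.19,0,0,0,0,-0.16,0,-0.22,0,0,0,0,-0.16,0,-0.22,0,0,0,0,-0.16,0,-0.22,0,0,0,0]'

```text
time_s: 20.3
tcp_pos: [0.3661, 0.3058, 0.13]
tcp_rot: [-0.0, 0.993, 0.117, 0.0]
contact_force: [-0.6, -0.0, -1.5]
finger_gap: 0.0166
grasp_force: 29.7
```

```bash
python3 - <<'E'
from h import *
import cv2
inc((.3965,.19,.15,.5),(.3965,.19,.10,.5),(.3965,.19,.061,.5))
cv2.imwrite("pics/side7.png",optics.grab_frame("side")[:,:,::-1]);cv2.imwrite("pics/top7.png",optics.grab_frame("top")[:,:,::-1])
s,p,Rt=tcp(); g=p-Rt.as_matrix()[:,2]*.019; X=Rt.as_matrix()[:,0]
print(g,X); print(proj('side',[g-.056*X,g+.054*X,g+.068*X]),proj('top',[g-.056*X,g+.068*X]))
a=cv2.imread("pics/side7.png")[300:450,330:490]; b=cv2.imread("pics/top7.png")[220:320,140:240]
cv2.imwrite("pics/c7.png",np.hstack([cv2.resize(a,(480,450),interpolation=2),cv2.resize(b,(320,320),interpolation=2).copy() if 0 else cv2.copyMakeBorder(cv2.resize(b,(320,320)),0,130,0,0,0)]))
E
```

```text
t 20.3 p [0.3661 0.3058 0.13  ] yaw -76.54 q [-1.01  0.73  0.36  2.12 -0.64  0.4  -1.47] F [-0.6 -0.  -1.5] gap 0.0166 grip 29.67292250599712
[0.0052, 0.2394, -0.0403, -0.0002, -0.0002, -0.428]
[0.0052, 0.2395, 0.0597, -0.0002, -0.0002, -0.428]
[0.0052, 0.2396, 0.1377, -0.0002, -0.0002, -0.428]
[0.36595984 0.30556693 0.14859061] [ 9.72595309e-01  2.32503237e-01 -7.81067938e-04]
[[469.52815212 314.26710722]
 [398.21696133 324.9235003 ]
 [388.82707651 326.32667844]] [[172.34468913 344.63225864]
 [160.07671553 285.11700592]]
```

View pics/c7.png

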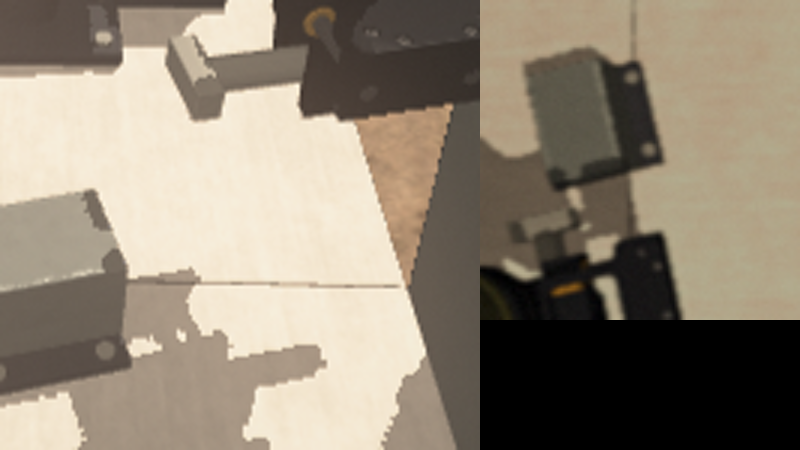

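Emit:
drive_tool --increments '[0,0.03,0,0,0,-0.05,0,0,0.06,0,0,0,-0.105,0,0,0.09,0,0,0,-0.16,0,0.002,0.12,0,0,0,-0.215,0,0.003,0.15,0,0,0,-0.27,0,0.004,0.18,0,0,0,-0.325,0,0.005,0.21,0,0,0,-0.38,0,0.005,0.24,0.02,0,0,-0.428,0,0.005,0.24,0.06,0,0,-0.428,0,0.005,0.24,0.1,0,0,-0.428,0,0.005,0.24,0.13,0,0,-0.428,0,0.005,0.24,0.138,0,0,-0.428,0,0.005,0.24,0.138,0,0,-0.428,0,0.005,0.24,0.138,0,0,-0.428,0]'

```text
time_s: 22.15
tcp_pos: [0.3968, 0.1899, 0.0614]
tcp_rot: [-0.0, 0.704, 0.71, 0.001]
contact_force: [0.6, 0.9, -2.2]
finger_gap: 0.0169
grasp_force: 29.7
```

```bash
python3 - <<'E'
from h import *
import cv2
inc((.3959,.16,.061,.5),(.3963,.12,.061,.5))
s,p,Rt=tcp(); M=Rt.as_matrix(); g=p-M[:,2]*.019
im=optics.grab_frame("side"); cv2.imwrite("pics/side8.png",im[:,:,::-1])
for d in (-.057,-.03,.052,.066): print(d,proj('side',g+d*M[:,0]).round(1),proj('top',g+d*M[:,0]).round(1))
E
```

```text
t 22.15 p [0.3968 0.1899 0.0614] yaw 0.48 q [-0.55  0.82  0.    2.25 -0.02  0.07 -0.52] F [ 0.6  0.9 -2.2] gap 0.0169 grip 29.670396221335977
[-0.0597, -0.0024, 0.0008, 0.0002, -0.0004, -0.0001]
[-0.1397, -0.0023, 0.0007, 0.0002, -0.0004, -0.0001]
-0.057 [[393.9 285.5]] [[256.3 300.8]]
-0.03 [[395.8 294.5]] [[244.  300.9]]
0.052 [[402.2 325.3]] [[206.9 301.4]]
0.066 [[403.5 331.2]] [[200.6 301.5]]
```

```bash
cat >> h.py <<'E'
def inct(*wps,tilt=8,off=.0187):
    """wps: (x,y,z) of the point 'off' behind the TCP; tool y yaw .5 deg, tilted about tool x"""
    s,p,Rt=tcp(); M=Rt.as_matrix()
    print('t',s['time_s'],'axis pt',(p-off*M[:,2]).round(4),'tilt',np.degrees(np.arcsin(-M[0,2])).round(2),'q',s['q'].round(2),'F',s['contact_force'].round(1),'T',s['torque'].round(2),'gap',round(s['finger_gap'],4))
    a=np.radians(.5); Y=np.array([np.cos(a),np.sin(a),0]); Zd=np.array([0,0,-1.])
    G=R.from_matrix(np.c_[np.cross(Y,Zd),Y,Zd])*R.from_euler('x',tilt,degrees=True)
    for w in wps: print(np.r_[Rt.inv().apply(np.array(w)+off*G.as_matrix()[:,2]-p)/.5,(Rt.inv()*G).as_rotvec()/np.pi].round(4).tolist())
E
python3 - <<'E'
from h import *
inct((.3957,.19,.08),(.396,.15,.08),(.396,.14,.08))
E
```

```text
t 22.2 axis pt [0.3969 0.1899 0.0802] tilt -0.05 q [-0.55  0.82  0.    2.25 -0.02  0.07 -0.52] F [ 0.  -0.4 -1.3] T [-0.08  0.11 -0.02] gap 0.0167
[0.0002, -0.0076, 0.0001, 0.0448, -0.0005, -0.0]
[-0.0798, -0.0076, -0.0001, 0.0448, -0.0005, -0.0]
[-0.0998, -0.0078, -0.0001, 0.0448, -0.0005, -0.0]
```

Emit:
drive_tool --increments '[0,-0.004,0,0.022,0,0,0,0,-0.0076,0,0.045,0,0,0,-0.03,-0.0076,0,0.045,0,0,0,-0.06,-0.0076,0,0.045,0,0,0,-0.08,-0.0076,0,0.045,0,0,0,-0.08,-0.0076,0,0.045,0,0,0,-0.08,-0.0076,0,0.045,0,0,0]'

```text
time_s: 23.08
tcp_pos: [0.3931, 0.1502, 0.061]
tcp_rot: [-0.05, 0.702, 0.709, -0.049]
contact_force: [0.2, 0.2, -2.4]
finger_gap: 0.0167
grasp_force: 29.7
```

```bash
python3 - <<'E'
from h import *
import cv2
inct((.3961,.13,.08),(.3963,.11,.08),(.3964,.095,.08))
im=optics.grab_frame("side"); cv2.imwrite("pics/side9.png",im[:,:,::-1])
s,p,Rt=tcp(); M=Rt.as_matrix(); g=p-M[:,2]*.0187
print(proj('side',[g-.057*M[:,0],g-.05*M[:,0],[.3968,.0751,.08]]).round(1))
# near-face hole: blob local contrast
for v in range(262,276): print(v,cv2.cvtColor(im,cv2.COLOR_RGB2GRAY)[v,378:408].tolist())
E
```

```text
t 23.075 axis pt [0.3957 0.1502 0.0796] tilt 8.08 q [-0.38  0.83 -0.09  2.18  0.02  0.26 -0.45] F [ 0.2  0.2 -2.4] T [-0.08 -0.14 -0.03] gap 0.0167
[-0.0404, 0.0004, -0.001, -0.0004, -0.0005, 0.0002]
[-0.0805, 0.0004, -0.0011, -0.0004, -0.0005, 0.0002]
[-0.1105, 0.0003, -0.0011, -0.0004, -0.0005, 0.0002]
[[392.  273.6]
 [392.5 275.8]
 [390.7 268. ]]
262 [61, 60, 61, 60, 60, 59, 60, 59, 60, 58, 57, 59, 58, 58, 58, 57, 56, 57, 59, 59, 62, 61, 61, 65, 65, 69, 69, 75, 75, 80]
263 [63, 61, 60, 60, 58, 60, 60, 60, 60, 59, 61, 63, 62, 63, 66, 70, 70, 70, 75, 75, 81, 81, 81, 88, 88, 94, 93, 92, 93, 91]
264 [63, 65, 65, 65, 67, 68, 72, 71, 71, 75, 76, 81, 82, 81, 91, 99, 98, 97, 97, 96, 96, 97, 96, 97, 104, 85, 70, 71, 72, 64]
265 [77, 83, 83, 82, 90, 91, 99, 99, 99, 99, 101, 101, 102, 103, 102, 103, 100, 93, 93, 93, 92, 92, 91, 93, 125, 90, 56, 58, 58, 58]
266 [100, 100, 100, 99, 99, 97, 96, 94, 96, 103, 107, 110, 113, 113, 112, 110, 103, 91, 89, 91, 91, 90, 90, 94, 135, 89, 56, 58, 58, 58]
267 [95, 93, 93, 92, 91, 83, 81, 75, 87, 106, 110, 112, 112, 112, 111, 106, 100, 90, 90, 90, 91, 91, 9
[... 359 characters left out ...]
, 94, 92, 79, 83, 79, 81, 81, 79, 79, 81, 78, 76, 78, 99, 59, 59]
271 [60, 62, 61, 60, 61, 60, 60, 61, 61, 80, 82, 83, 81, 81, 79, 80, 78, 73, 77, 76, 78, 78, 82, 85, 89, 81, 80, 85, 60, 59]
272 [61, 61, 62, 62, 60, 61, 61, 60, 62, 79, 79, 78, 80, 85, 86, 88, 80, 76, 76, 75, 77, 75, 83, 85, 88, 84, 76, 80, 71, 58]
273 [62, 62, 62, 62, 62, 61, 61, 61, 62, 78, 81, 77, 77, 83, 86, 83, 79, 73, 74, 77, 81, 74, 78, 81, 87, 82, 66, 77, 77, 57]
274 [62, 61, 60, 60, 59, 60, 59, 59, 60, 79, 82, 77, 77, 78, 84, 89, 85, 81, 75, 76, 76, 75, 76, 95, 152, 127, 61, 79, 73, 58]
275 [60, 60, 60, 60, 60, 60, 59, 58, 60, 69, 74, 87, 93, 99, 114, 132, 131, 129, 112, 93, 88, 88, 92, 146, 231, 200, 58, 69, 69, 59]
```

Emit:
drive_tool --increments '[-0.01,0.0005,-0.001,0,0,0,0,-0.02,0.0005,-0.001,0,0,0,0,-0.028,0.0005,-0.001,0,0,0,0,-0.034,0.0005,-0.001,0,0,0,0,-0.04,0.0005,-0.001,0,0,0,0,-0.046,0.0005,-0.001,0,0,0,0,-0.052,0.0005,-0.001,0,0,0,0,-0.058,0.0005,-0.001,0,0,0,0,-0.058,0.0005,-0.001,0,0,0,0]'

```text
time_s: 24.25
tcp_pos: [0.3941, 0.1204, 0.0615]
tcp_rot: [-0.05, 0.702, 0.708, -0.05]
contact_force: [1.8, 0.6, 0.6]
finger_gap: 0.0168
grasp_force: 29.5
```

```bash
python3 - <<'E'
from h import *
inct((.3963,.11,.08),(.3964,.095,.08))
E
```

```text
t 24.25 axis pt [0.3967 0.1204 0.08  ] tilt 8.05 q [-0.32  0.83 -0.08  2.2   0.04  0.25 -0.41] F [1.8 0.6 0.6] T [-0.03 -0.33  0.06] gap 0.0168
[-0.0208, -0.0009, 0.0002, -0.0003, -0.0003, -0.0002]
[-0.0508, -0.0009, 0.0002, -0.0003, -0.0003, -0.0002]
```

Emit:
drive_tool --increments '[-0.006,0,0,0,0,0,0,-0.012,0,0,0,0,0,0,-0.018,0,0,0,0,0,0,-0.024,0,0,0,0,0,0,-0.03,0,0,0,0,0,0,-0.036,0,0,0,0,0,0,-0.042,0,0,0,0,0,0,-0.047,0,0,0,0,0,0,-0.047,0,0,0,0,0,0]'

```text
time_s: 25.38
tcp_pos: [0.3942, 0.097, 0.0615]
tcp_rot: [-0.05, 0.702, 0.708, -0.05]
contact_force: [3.2, 3.0, 2.0]
finger_gap: 0.0167
grasp_force: 29.5
```

```bash
python3 - <<'E'
from h import *
inct((.3963,.096,.08),(.396,.133,.08))
E
```

```text
t 25.375 axis pt [0.3968 0.097  0.08  ] tilt 8.06 q [-0.27  0.83 -0.08  2.21  0.06  0.24 -0.38] F [3.2 3.  2. ] T [ 0.29 -0.6   0.01] gap 0.0167
[-0.002, -0.0011, 0.0001, -0.0003, -0.0003, -0.0001]
[0.072, -0.001, 0.0002, -0.0003, -0.0003, -0.0001]
```

Emit:
drive_tool --increments '[-0.004,0,0,0,0,0,0,-0.008,0,0,0,0,0,0,-0.012,0,0,0,0,0,0,-0.016,0,0,0,0,0,0,-0.016,0,0,0,0,0,0]'

```text
time_s: 26.0
tcp_pos: [0.3944, 0.0896, 0.0615]
tcp_rot: [-0.05, 0.702, 0.709, -0.049]
contact_force: [3.6, 3.8, 3.4]
finger_gap: 0.0167
grasp_force: 29.4
```

Emit:
drive_tool --increments '[-0.003,0,0,0,0,0,0,-0.006,0,0,0,0,0,0,-0.006,0,0,0,0,0,0]'

```text
time_s: 26.38
tcp_pos: [0.3945, 0.0868, 0.0615]
tcp_rot: [-0.05, 0.702, 0.709, -0.049]
contact_force: [4.0, 4.5, 3.8]
finger_gap: 0.0168
grasp_force: 30.1
```

```bash
python3 - <<'E'
from h import *
import cv2
inct((.3964,.0866,.08),(.3960,.122,.08))
cv2.imwrite("pics/side10.png",optics.grab_frame("side")[:,:,::-1])
E
```

```text
t 26.375 axis pt [0.3971 0.0868 0.08  ] tilt 8.02 q [-0.25  0.83 -0.08  2.22  0.07  0.23 -0.37] F [4.  4.5 3.8] T [ 0.63 -0.62 -0.07] gap 0.0168
[-0.0005, -0.0014, 0.0003, -0.0001, -0.0006, 0.0001]
[0.0703, -0.0015, 0.0004, -0.0001, -0.0006, 0.0001]
```

Emit:
drive_tool --increments '[0,0,0,0,0,0,0.35,0,0,0,0,0,0,0.35,0.02,0,0.001,0,0,0,0.35,0.045,0,0.002,0,0,0,0.35,0.07,0,0.003,0,0,0,0.35,0.07,0,0.003,0,0,0,0.35,0.07,0,0.003,0,0,0,0,0.07,0,0.003,0,0,0,0,0.07,0,0.003,0,0,0,0,0.07,0,0.003,0,0,0,0]'

```text
time_s: 27.68
tcp_pos: [0.3939, 0.121, 0.06]
tcp_rot: [-0.05, 0.703, 0.708, -0.049]
contact_force: [1.3, 0.0, -0.2]
finger_gap: 0.0171
grasp_force: 29.8
```

```bash
python3 - <<'E'
from h import *
import cv2
inct((.3964,.0866,.08))
cv2.imwrite("pics/side11.png",optics.grab_frame("side")[:,:,::-1])
E
```

```text
t 27.675 axis pt [0.3965 0.121  0.0785] tilt 8.05 q [-0.32  0.83 -0.08  2.2   0.04  0.24 -0.41] F [ 1.3  0.  -0.2] T [-0.15 -0.36  0.05] gap 0.0171
[-0.0688, -0.0012, -0.0029, -0.0003, -0.0003, -0.0002]
```

Gripped nearer the head; push further, raising 1.5 mm back to level.

Emit:
drive_tool --increments '[-0.006,0,-0.001,0,0,0,0,-0.013,0,-0.002,0,0,0,0,-0.02,0,-0.003,0,0,0,0,-0.027,0,-0.003,0,0,0,0,-0.034,0,-0.003,0,0,0,0,-0.041,0,-0.003,0,0,0,0,-0.048,0,-0.003,0,0,0,0,-0.055,0,-0.003,0,0,0,0,-0.062,0,-0.003,0,0,0,0,-0.067,0,-0.003,0,0,0,0,-0.067,0,-0.003,0,0,0,0]'

```text
time_s: 29.1
tcp_pos: [0.3951, 0.0901, 0.0619]
tcp_rot: [-0.05, 0.702, 0.709, -0.047]
contact_force: [1.7, 8.5, 6.3]
finger_gap: 0.0169
grasp_force: 29.9
```

Emit:
drive_tool --increments '[0,0,0,0,0,0,0.5,0,0,0,0,0,0,0.5,0,0,-0.03,0,0,0,0.5,0,0,-0.07,0,0,0,0.5,0,0,-0.11,0,0,0,0.5,0.05,0,-0.11,0,0,0,0,0.1,0,-0.11,0,0,0,0,0.13,0,-0.11,0,0,0,0,0.13,0,-0.11,0,0,0,0,0.13,0,-0.11,0,0,0,0]'

```text
time_s: 30.35
tcp_pos: [0.4009, 0.1513, 0.1158]
tcp_rot: [-0.05, 0.703, 0.708, -0.051]
contact_force: [-0.3, -0.2, -0.6]
finger_gap: 0.0003
grasp_force: 0.0
```

```bash
python3 - <<'E'
from h import *
import cv2
inct((.3961,.155,.08),(.3966,.10,.08),off=.012)
im=optics.grab_frame("side"); cv2.imwrite("pics/side12.png",im[:,:,::-1])
g=cv2.cvtColor(im,cv2.COLOR_RGB2GRAY)
for y in (.13,.121,.107,.1): print(y,proj('side',[[.3965,y,.08],[.3965-.02,y,.08],[.3965,y,.089]]).round(1).tolist())
print(g[255:310:1,388].tolist())
print(g[255:310:1,400].tolist())
E
```

```text
t 30.35 axis pt [0.4026 0.1513 0.1277] tilt 8.14 q [-0.36  0.72 -0.1   2.13  0.02  0.42 -0.45] F [-0.3 -0.2 -0.6] T [-0.06 -0.04  0.  ] gap 0.0003
[0.0075, 0.0008, 0.0962, -0.0008, 0.0001, -0.0005]
[-0.1025, 0.001, 0.0962, -0.0008, 0.0001, -0.0005]
0.13 [[394.2, 284.8], [405.0, 284.9], [394.6, 280.8]]
0.121 [[393.6, 281.9], [404.3, 282.1], [394.0, 278.0]]
0.107 [[392.7, 277.5], [403.3, 277.7], [393.1, 273.6]]
0.1 [[392.3, 275.4], [402.8, 275.5], [392.7, 271.5]]
[62, 62, 63, 63, 63, 62, 64, 63, 63, 64, 64, 63, 64, 64, 64, 64, 64, 65, 65, 65, 66, 65, 80, 131, 174, 168, 138, 107, 109, 110, 109, 109, 109, 105, 95, 96, 97, 96, 99, 106, 105, 98, 94, 81, 80, 79, 78, 100, 149, 149, 146, 147, 148, 150, 150]
[61, 62, 61, 62, 61, 62, 62, 63, 63, 63, 64, 63, 64, 64, 66, 65, 65, 65, 67, 66, 66, 66, 66, 105, 159, 110, 108, 110, 109, 110, 111, 108, 99, 100, 100, 101, 103, 103, 103, 103, 103, 102, 102, 95, 85, 80, 81, 104, 153, 184, 238, 238, 237, 235, 235]
```

Emit:
drive_tool --increments '[0.0075,0.001,0.03,0,0,0,0,0.0075,0.001,0.065,0,0,0,0,0.0075,0.001,0.096,0,0,0,0,0.0075,0.001,0.096,0,0,0,0,-0.015,0.001,0.096,0,0,0,0,-0.035,0.001,0.096,0,0,0,0,-0.045,0.001,0.096,0,0,0,0,-0.055,0.001,0.096,0,0,0,0,-0.061,0.001,0.096,0,0,0,0,-0.067,0.001,0.096,0,0,0,0,-0.073,0.001,0.096,0,0,0,0,-0.079,0.001,0.096,0,0,0,0,-0.085,0.001,0.096,0,0,0,0,-0.085,0.001,0.096,0,0,0,0]'

```text
time_s: 32.15
tcp_pos: [0.3949, 0.1095, 0.0683]
tcp_rot: [-0.05, 0.703, 0.708, -0.05]
contact_force: [0.6, 0.5, 0.4]
finger_gap: 0.0003
grasp_force: 0.2
```

```bash
python3 - <<'E'
from h import *
inct((.3966,.10,.08),off=.012)
E
```

```text
t 32.15 axis pt [0.3966 0.1095 0.0801] tilt 8.14 q [-0.29  0.81 -0.09  2.2   0.06  0.26 -0.41] F [0.6 0.5 0.4] T [ 0.05 -0.11 -0.03] gap 0.0003
[-0.0191, -0.0001, 0.0003, -0.0008, -0.0001, -0.0003]
```

Emit:
drive_tool --increments '[-0.005,0,0,0,0,0,0,-0.01,0,0,0,0,0,0,-0.015,0,0,0,0,0,0,-0.019,0,0,0,0,0,0,-0.022,0,0,0,0,0,0,-0.025,0,0,0,0,0,0,-0.025,0,0,0,0,0,0]'

```text
time_s: 33.02
tcp_pos: [0.3953, 0.1007, 0.0683]
tcp_rot: [-0.051, 0.701, 0.709, -0.048]
contact_force: [-0.9, 9.7, -1.1]
finger_gap: 0.0005
grasp_force: 4.6
```

Emit:
drive_tool --increments '[-0.004,0,0,0,0,0,0,-0.008,0,0,0,0,0,0,-0.012,0,0,0,0,0,0,-0.012,0,0,0,0,0,0]'

```text
time_s: 33.52
tcp_pos: [0.3953, 0.1006, 0.0684]
tcp_rot: [-0.053, 0.699, 0.711, -0.045]
contact_force: [-4.4, 23.2, 0.7]
finger_gap: 0.0005
grasp_force: 11.9
```

```bash
python3 - <<'E'
from h import *
inct((.3966,.10,.08),off=.012)
E
```

```text
t 33.525 axis pt [0.397  0.1005 0.0803] tilt 8.0 q [-0.26  0.81 -0.1   2.21  0.07  0.25 -0.38] F [-4.4 23.2  0.7] T [ 4.58  0.89 -0.89] gap 0.0005
[-0.0012, -0.0006, 0.0007, 0.0, -0.0037, 0.003]
```

Emit:
drive_tool --increments '[0.01,0,0,0,0,0,0,0.06,0,0,0,0,0,0,0.1,0,-0.06,0,0,0,0,0.16,0,-0.15,0,0,0,0,0.26,0.05,-0.25,0,0,0,0,0.36,0.1,-0.3,0,0,0,0,0.46,0.1,-0.33,0,0,0,0,0.56,0.1,-0.33,0,0,0,0,0.62,0.1,-0.33,0,0,0,0,0.62,0.1,-0.33,0,0,0,0]'

```text
time_s: 34.78
tcp_pos: [0.4639, 0.404, 0.2242]
tcp_rot: [-0.051, 0.701, 0.71, -0.05]
contact_force: [0.4, -0.0, 0.1]
finger_gap: 0.0003
grasp_force: 0.0
```

```bash
python3 - <<'E'
from h import *
import cv2
inct((.3966,.10,.08))
t=optics.grab_frame("top"); s=optics.grab_frame("side")
cv2.imwrite("pics/topF.png",t[:,:,::-1]);cv2.imwrite("pics/sideF.png",s[:,:,::-1])
tg,sg=[cv2.cvtColor(i,cv2.COLOR_RGB2GRAY) for i in (t,s)]
for y in (.095,.089,.083,.075): print(y,'top',proj('top',[[.385,y,.089],[.409,y,.089]]).round(1).tolist(),'side',proj('side',[[.397,y,.089],[.377,y,.089],[.417,y,.089],[.397,y,.071]]).round(1).tolist())
print('top far tip', proj('top',[[.397,-.035,.08],[.397,.029,.08]]).round(1).tolist())
print('TOP rows 285-305, cols 262-312')
for v in range(284,308,2): print(v,tg[v,262:315].tolist())
print('SIDE rows 258-290, cols 375-410')
for v in range(254,290,1): print(v,sg[v,376:408:2].tolist())
E
```

```text
t 34.775 axis pt [0.4666 0.404  0.2427] tilt 8.19 q [-0.7   0.74 -0.08  1.5  -0.05  1.   -0.72] F [ 0.4 -0.   0.1] T [-0.04 -0.08 -0.02] gap 0.0003
[-0.6066, -0.0996, 0.3425, -0.001, -0.0002, 0.0012]
0.095 top [[273.0, 306.5], [273.0, 295.4]] side [[392.2, 270.0], [402.7, 270.2], [381.7, 269.9], [391.4, 277.7]]
0.089 top [[275.7, 306.5], [275.8, 295.4]] side [[391.8, 268.2], [402.2, 268.4], [381.4, 268.1], [391.0, 275.9]]
0.083 top [[278.5, 306.5], [278.5, 295.4]] side [[391.5, 266.5], [401.8, 266.6], [381.1, 266.3], [390.7, 274.1]]
0.075 top [[282.1, 306.5], [282.2, 295.4]] side [[391.0, 264.2], [401.3, 264.3], [380.7, 264.0], [390.3, 271.8]]
top far tip [[332.6, 300.6], [303.5, 300.7]]
TOP rows 285-305, cols 262-312
284 [123, 114, 87, 68, 73, 77, 80, 79, 78, 76, 79, 77, 79, 78, 80, 80, 79, 81, 81, 68, 43, 24, 22, 17, 18, 18, 40, 82, 108, 111, 113, 115, 115, 100, 70, 46, 41, 39, 41, 40, 43, 39, 43, 38, 50, 96, 138, 157, 159, 158, 156, 156, 158]
286 [161, 130, 90, 80, 81, 83, 83, 82, 83, 81, 85, 82, 82, 84, 83, 82, 81, 82, 82, 71, 44, 24, 19, 19, 19, 19, 42, 85, 108, 115, 114, 115, 1
[... 4306 characters left out ...]
, 56, 55, 54, 55, 56, 57, 56, 58, 57, 77, 80, 74, 71]
281 [103, 55, 54, 55, 55, 55, 56, 56, 56, 57, 58, 58, 73, 95, 104, 131]
282 [96, 54, 55, 56, 55, 56, 56, 57, 58, 57, 57, 58, 71, 174, 188, 224]
283 [89, 54, 55, 55, 56, 56, 56, 57, 58, 58, 59, 59, 67, 224, 235, 234]
284 [85, 56, 56, 55, 57, 57, 56, 58, 58, 59, 59, 59, 64, 164, 235, 234]
285 [82, 56, 55, 56, 56, 57, 58, 58, 58, 58, 59, 59, 63, 164, 234, 234]
286 [79, 55, 56, 57, 57, 58, 59, 58, 58, 60, 60, 61, 63, 135, 234, 233]
287 [75, 57, 57, 57, 58, 59, 58, 59, 59, 61, 60, 61, 63, 108, 233, 234]
288 [60, 58, 57, 58, 59, 59, 59, 59, 60, 61, 61, 61, 64, 99, 233, 234]
289 [57, 58, 58, 60, 59, 60, 60, 60, 60, 61, 61, 62, 65, 100, 232, 232]
```

```bash
python3 - <<'E'
from h import *
import cv2
t=cv2.imread("pics/topF.png",0); s=cv2.imread("pics/sideF.png",0)
for v in range(294,308): print(v,t[v,318:344].tolist())
for y in (-.027,-.031,-.035,-.04): print(y,proj('top',[[.397,y,.08],[.3905,y,.08],[.4035,y,.08]]).round(1).tolist())
E
```

```text
294 [162, 160, 162, 162, 160, 163, 162, 159, 162, 162, 161, 163, 161, 161, 159, 163, 163, 162, 161, 160, 161, 163, 163, 163, 162, 161]
295 [165, 163, 164, 162, 163, 163, 164, 165, 163, 166, 164, 162, 164, 160, 162, 161, 162, 161, 159, 161, 161, 161, 163, 163, 162, 162]
296 [155, 153, 154, 154, 152, 154, 152, 152, 155, 151, 153, 157, 160, 162, 162, 161, 160, 160, 158, 159, 159, 160, 160, 161, 160, 162]
297 [109, 106, 106, 105, 105, 105, 105, 106, 106, 106, 108, 118, 137, 147, 156, 163, 159, 159, 161, 162, 163, 160, 162, 161, 163, 159]
298 [73, 73, 74, 72, 75, 73, 74, 71, 74, 74, 73, 76, 79, 96, 133, 158, 160, 159, 159, 161, 161, 162, 160, 161, 161, 161]
299 [83, 83, 84, 82, 79, 82, 80, 82, 83, 81, 80, 79, 75, 85, 127, 155, 162, 158, 157, 159, 159, 159, 159, 159, 160, 158]
300 [99, 97, 99, 97, 98, 99, 98, 98, 97, 98, 96, 99, 96, 102, 134, 157, 159, 158, 158, 159, 160, 158, 159, 159, 158, 157]
301 [109, 109, 110, 110, 108, 110, 109, 106, 108, 107, 107, 109, 109, 112, 139, 157, 159, 159, 160, 158, 159, 157, 161, 157, 156, 157]
302 [111, 111, 111, 113, 110, 110, 114, 112, 109, 109, 111, 1
[... 256 characters left out ...]
9, 110, 120, 141, 157, 157, 156, 157, 160, 157, 158, 159, 158, 158, 156]
305 [121, 123, 120, 121, 123, 125, 121, 122, 122, 121, 126, 140, 153, 156, 155, 157, 157, 158, 155, 157, 156, 157, 158, 156, 157, 155]
306 [155, 156, 155, 153, 157, 159, 158, 157, 159, 157, 156, 160, 161, 162, 156, 156, 156, 156, 157, 157, 154, 155, 155, 154, 155, 153]
307 [160, 162, 162, 161, 162, 164, 162, 162, 162, 163, 161, 163, 160, 159, 157, 154, 158, 157, 158, 157, 154, 155, 156, 155, 156, 152]
-0.027 [[329.0, 300.6], [329.0, 303.6], [329.0, 297.6]]
-0.031 [[330.8, 300.6], [330.8, 303.6], [330.8, 297.6]]
-0.035 [[332.6, 300.6], [332.7, 303.6], [332.6, 297.6]]
-0.04 [[334.9, 300.6], [335.0, 303.6], [334.9, 297.6]]
```

```bash
python3 - <<'E'
from h import *
v=[.3968,.0521,.0088,0]
for P in [(0,.023,.102),(0,.011,.102),(0,-.011,.102),(0,-.023,.102),(.018,-.023,.102),(.1,.075,.05),(.1,-.075,.05),(0,-.087,.08),(-.01,.037,.089)]: print(P,proj('top',pose(v,P)).round(2).tolist())
import cv2
t=cv2.imread("pics/topF.png",0)
print(t[262,250:340].tolist()); print(t[304,250:340].tolist())
E
```

```text
(0, 0.023, 0.102) [[281.52, 301.3]]
(0, 0.011, 0.102) [[287.1, 301.23]]
(0, -0.011, 0.102) [[297.34, 301.1]]
(0, -0.023, 0.102) [[302.93, 301.03]]
(0.018, -0.023, 0.102) [[302.84, 292.59]]
(0.1, 0.075, 0.05) [[260.84, 256.83]]
(0.1, -0.075, 0.05) [[326.4, 255.88]]
(0, -0.087, 0.08) [[332.6, 300.35]]
(-0.01, 0.037, 0.089) [[275.71, 305.83]]
[156, 158, 161, 156, 129, 89, 68, 40, 22, 21, 31, 57, 72, 71, 70, 70, 73, 81, 83, 86, 86, 81, 84, 84, 86, 84, 84, 86, 84, 83, 81, 84, 87, 89, 88, 88, 88, 89, 92, 90, 89, 89, 93, 92, 91, 92, 93, 94, 94, 93, 90, 94, 91, 91, 93, 95, 94, 92, 89, 90, 89, 89, 97, 93, 95, 93, 93, 78, 79, 116, 142, 145, 143, 145, 144, 130, 94, 46, 39, 38, 36, 48, 93, 140, 158, 161, 159, 160, 157, 158]
[161, 160, 160, 160, 161, 162, 159, 160, 160, 160, 161, 159, 159, 160, 158, 161, 160, 159, 159, 156, 158, 156, 160, 160, 157, 136, 109, 102, 97, 80, 66, 75, 85, 91, 87, 85, 73, 66, 89, 108, 109, 108, 109, 111, 107, 89, 67, 76, 88, 89, 87, 85, 80, 83, 87, 88, 90, 85, 85, 91, 90, 90, 91, 91, 92, 92, 89, 93, 93, 95, 95, 93, 94, 95, 92, 93, 92, 92, 93, 99, 110, 120, 141, 157, 157, 156, 157, 160, 157, 158]
```

```bash
python3 - <<'E'
from h import *
import cv2
t=cv2.imread("pics/topF.png").astype(int)[215:285,250:340]
m=(t[:,:,2]>t[:,:,0]+60)&(t[:,:,2]<230); m=m&(t[:,:,0]<90); v,u=np.nonzero(m); print('carton px',u.min()+250,u.max()+250,v.min()+215,v.max()+215,m.sum())
print(proj('top',[[.53,.108,.1],[.53,-.002,.1],[.464,-.002,.1]]).round(1).tolist())
print(r.state()['contact_force'].round(1)); print(r.finish_job())
E
```

```text
carton px 268 317 241 270 1456
[[266.8, 239.7], [317.2, 239.4], [317.3, 269.7]]
[ 0.4 -1.1 -0.4]
the job is handed in; nothing more can be done
None
```

The job is handed in: the carton stands squarely on the sunken platform, and the pin is through the fork and lug from the left with its head home against the fork to within about 0.3 mm by the overhead image, everything let go. It took about 35 s of the 72 s, and no move went near the tape measure, bush or bottle, though I did not re-check them in a final image.

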